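Load the varnish bottle on the sprung bottle roller

ROBOT

A 7-joint arm with a two-finger parallel gripper is mounted at the origin on the work surface. World frame = base frame: x ahead of the robot, y to its left, z up, the work surface at z = 0. Lengths are in m, angles in rad, forces in N, time in s.
With the tool pointing down it reaches from about 0.425 to 0.925 m from the base axis. Payload 6.8 kg.
Tool frame: the origin (TCP) lies at the very end of the fingers, on their centre line; the grasp point (between the pads) lies 19 mm behind it; z points along the fingers, y is the line along which they close (so a half turn about z gives the same grasp; the last joint's range is limited). The gripper opens to 85 mm and grips with 20 to 120 N. Pads are 22 mm wide; open, the fingers measure 114 mm over their backs; the gripper's body (76 mm by 85 mm) begins 54 mm behind the grasp point. The pads swing forward as they close: fully open they stand 13 mm farther back than shut.
Start: joints at [1.223, 0.477, 0.022, 1.555, -0.011, 1.109, -0.083], TCP at [0.16, -0.656, 0.231] pointing down, gripper open.
Joint ranges: [-2.96, 2.96], [-0.34, 2.1], [-1.41, 1.46], [0.24, 2.44], [-1.37, 4.51], [0.17, 1.92], [-2.96, 2.96]. Speed limits (rad/s): [2.39, 2.39, 3.14, 3.14, 3.14, 3.14, 3.14].

INTERFACE

Orientations are given as a rotation vector (axis times angle).
In Python, from bench import r gives the robot as it stands. The module is installed in compiled form; this text tells all that it offers.
- The arm moves only by the tool servo_tool, never from a script. Its argument "commands" is a list of rows, each a list of 7 numbers: the turn, a rotation vector about the world's x, y, z in degrees, then the shift along the world's x, y, z in mm, then the closure, from 0 (fully open) to 1 (shut). A call has 1 to 5 rows; each row is the pose to reach, as a shift and turn from the pose commanded when the call began; what a row does not reach only later rows make up. A row lasts 1/12 s, in which the tool goes at most 41.7 mm and 7.16 degrees, less where a joint would pass 70% of its speed; a pose out of reach is approached as far as the arm can. A call with a gripper value outside its range is refused whole. The fingers move at their own pace and stop on an object; "force" is the grip in N (left out, the last holds). Time passes only in rows, so rows that repeat a pose let the fingers close. It gives the time, the measured TCP pose, the force, the opening and the grip force at its end, in the units of the state.
- r.get_obs(): the state, without advancing time (a new reading comes with each control period).
- r.grab_frame(name): name is "scene" or "top" or "wrist"; returns (picture, depth): 384x512x3 uint8, blue, green, red; 384x512 float32, m along the optical axis (not along the pixel's ray), 0 where there is no reading.
- r.camera_info(name): a dict with "vertical_fov" (degrees; the focal length in pixels is half the picture's height over the tangent of half this angle, whatever the lens; pixels are square), "cx", "cy" (the principal point, pixels), "cam_to_world" (4x4, takes a point from camera to world coordinates); the wrist camera has in their place "T_tool_cam" (4x4, takes a point from camera to tool coordinates, whose origin is the TCP and whose axes are the flange's). Camera axes: x right, y up, looking along -z (the intrinsics and any distortion apply to the point x, -y, -z); pixel columns grow to the right and rows downward; lengths in m; the calibration is good to about 2 mm. A picture is of the moment at which its call begins: read the wrist's pose just before it. camera_info takes no time and is no camera call.
- r.hand_in(): hands the job in; it is judged then, once.
The state is a dict: "clock": time; "joints": joint angles; "qvel": joint speeds; "tau": joint torques, N m; "tcp_pos": TCP position; "orientation": TCP orientation; "contact_force": force on the tool from outside, world axes, zero at the start; "moment": the same for the moment, N m; "grip_width": finger opening in m; "gripper_force": force on a finger pad.
Only numpy, scipy, OpenCV 4.12 (cv2) and the standard library are available. Lean on these libraries where they do the work, as an engineer would, in place of code of your own. Each camera call takes 0.05 s, during which the arm holds its last target. There are 200 camera calls.

TASK

Load the amber varnish bottle with the red cap onto the bottle roller: lay it on its side, resting on the two rubber rollers along their length, with its base against the yellow sprung pad, pushing the pad back so that the cap goes down behind the low blue stop and the bottle is held end to end by the spring. Where the pad and stop sit along the bed differs each time, so feel for the pad. Set the bottle down gently without dropping it, and leave the other things on the bench where they are.

Things in the scene. Friction and masses are not known exactly. Their poses are not given: they have to be found in the camera images.
- amber: The bottle to load: amber glass, red cap, paper label, upright on the green mat (3 mm thick). Body diameter 50, 62 high; neck diameter 22; cap diameter 26 from 78 to 98 mm; length 98, 0.15 to 0.31 kg. Origin at the centre of its base, z axis along the bottle towards the cap; round about z.
- amber_mid (a point): Point on the axis of the amber bottle, 49 mm above its base (half its length).
- amber_cap (a point): Centre of the outer end of the amber bottle's red cap, 98 mm from the base.
- roller: Bottle roller, fixed: grey bed 230 (x) x 120 (y), top 45 mm above the table. Origin on the table under the bed's centre; x along the rollers, from cap stop (-x end) to sprung pad (+x end); z up. Two rubber rollers, diameter 18, at y = -16 and +16, axes at z = 55, x from -22 to 48; they do not turn. A bottle on them has its axis at y = 0, z = 85.
- seat (a point): Point on the roller at x = 0, y = 0, z = 85, on the axis of a bottle lying there. The end fittings (stop and pad) are clamped together along the bed at an unmeasured offset s, -12 to +12 mm. Blue cap stop: 30 wide (y), 6 thick, inner face at x = -49 + s, top at z = 89. Behind the pad, a blue bracket 36 wide, face x = 77 + s, top z = 103.
- pad (a joint): Travel in m of the yellow sprung pad towards +x of the roller: 0 free, 0.018 fully in; 5 N starts it, 12 N is fully in; about 0.008 with the bottle held. Pad 44 x 44 mm (y, z), centred at z = 85, front face at x = 41 + s when free (s: see point seat). So the free gap from pad to stop is 90 mm, 8 less than the bottle.
- green: A like bottle of the same size, but green glass with a black cap, standing on the mat; to be left alone. Origin at the centre of its base, z up.
- brush_jar: White pot of brushes, diameter 64, 85 high, brushes to 205 mm. Leave alone. Origin under its centre.
- tin: Tin, diameter 72, 85 high. Leave alone. Origin under its centre.
- rosin: Rosin cake on a wooden block 50 x 35, 28 high. Leave alone. Origin under its centre.
- gouge: Hand tool with a round handle lying on the bench, about 200 long along its x. Leave alone.
- clamp: Small wooden clamp lying flat, 30 x 160 (y), 42 high. Leave alone. Origin under its centre.
- block: Dark wooden block 70 x 50 x 30 high. Leave alone. Origin under its centre.
Not all that is in view belongs to the job. Of the things like the amber, leave any that is purple; of the rest the larger one is meant.

How it is judged:
By the outcome, as a careful person would: the job done as asked, in the order asked, and still so for the second after the job is handed in, with the robot touching nothing.
It also fails if it takes over 48 s, if anything falls off the work surface, if the arm or the gripper's body presses on something with over 40 N, if the wrist force passes 120 N, or if a joint passes its speed limit or range.

## Working session

There is one attempt and no reset: what is moved stays moved. The work goes in short steps, Python scripts to look and compute and a tool call to move; the robot and the scene stay as the last step left them, time stands still between calls to the robot, and variables do not carry over. Pictures are saved under pics/ and viewed, at most 10 in all, crops included, and the job is handed in when it is done.

Besides the shell and the picture viewer there is one more tool, called after ">>>" by a JSON object that holds its "fn" and its "kwargs". servo_tool: Moves the arm, as the interface text tells. Its arguments: {"type":"object","properties":{"commands":{"type":"array"},"force":{"type":"number"}},"required":["commands"]}

```bash
mkdir -p pics; cat > h.py <<'E'
import numpy as np, cv2, math
from bench import r
from scipy.spatial.transform import Rotation as R
def T_of(name,o=None):
    i=r.camera_info(name)
    if 'cam_to_world' in i: return i,np.array(i['cam_to_world'])
    o=o or r.get_obs(); T=np.eye(4); T[:3,:3]=R.from_rotvec(o['orientation']).as_matrix(); T[:3,3]=o['tcp_pos']
    return i,T@np.array(i['T_tool_cam'])
def grab(name):
    o=r.get_obs(); p,d=r.grab_frame(name); i,T=T_of(name,o); return p,d,i,T
def cloud(d,i,T):
    h,w=d.shape; f=h/2/math.tan(math.radians(i['vertical_fov'])/2)
    v,u=np.mgrid[:h,:w]; P=np.stack([(u-i['cx'])/f*d,-(v-i['cy'])/f*d,-d],-1)
    W=P@T[:3,:3].T+T[:3,3]; W[d==0]=np.nan; return W
E
python3 - <<'E'
from h import *
for n in ['scene','top']:
    p,d,i,T=grab(n); cv2.imwrite(f'pics/{n}0.png',p); np.savez(f'{n}0.npz',p=p,W=cloud(d,i,T)); print(n,i)
print(r.camera_info('wrist')); print(r.get_obs())
E
```

```text
scene {'vertical_fov': 48.31641629802416, 'cx': 253.68250294125983, 'cy': 183.75838588303242, 'cam_to_world': array([[ 0.46880304, -0.48844174,  0.73596764,  1.42181402],
       [ 0.88306411,  0.2785307 , -0.37764856, -0.46287868],
       [-0.02053026,  0.82694941,  0.5619014 ,  0.76879152],
       [ 0.        ,  0.        ,  0.        ,  1.        ]])}
top {'vertical_fov': 48.203915642298846, 'cx': 253.72379780799977, 'cy': 187.8300955661188, 'cam_to_world': array([[ 0.01559746,  0.99845291, -0.05337135,  0.46727281],
       [-0.99983282,  0.01506512, -0.01036213, -0.01127687],
       [-0.00954206,  0.05352405,  0.99852097,  1.41940157],
       [ 0.        ,  0.        ,  0.        ,  1.        ]])}
{'vertical_fov': 63.91213824192484, 'cx': 251.59265271059633, 'cy': 190.65872650250748, 'T_tool_cam': array([[ 1.29134635e-06,  9.46428871e-01,  3.22912360e-01,
         8.29192069e-02],
       [ 9.99999849e-01,  1.76219562e-04, -5.20483722e-04,
        -1.30045032e-03],
       [-5.49504296e-04,  3.22912312e-01, -9.46428728e-01,
        -1.42864136e-01],
       [ 0.00000000e+00,  0.00000000e+00,  0.00000000e+00,
         1.00000000e+00]])}
{'clock': 0.1, 'joints': array([ 1.22290522,  0.47773382,  0.02234587,  1.55636549, -0.01148086,
        1.10932359, -0.08311513]), 'qvel': array([-6.47613695e-05, -2.03013411e-03,  1.66417241e-03, -3.98118596e-03,
        1.83956079e-03, -2.54603304e-05,  3.80477350e-05]), 'tau': array([ 5.12546481e-03, -5.97754490e+01,  1.61407996e+00, -2.81949323e+01,
        1.28140449e-02,  5.09589416e-03,  3.03623290e-05]), 'tcp_pos': array([ 0.16016201, -0.65515698,  0.23040658]), 'orientation': array([-3.11738295e+00, -3.75578164e-01,  5.41910869e-04]), 'contact_force': array([0.02831729, 0.44928324, 0.0999933 ]), 'moment': array([0.03676463, 0.04235065, 0.01627287]), 'gripper_force': 0.0, 'grip_width': 0.0857640067074166}
```

View pics/scene0.png

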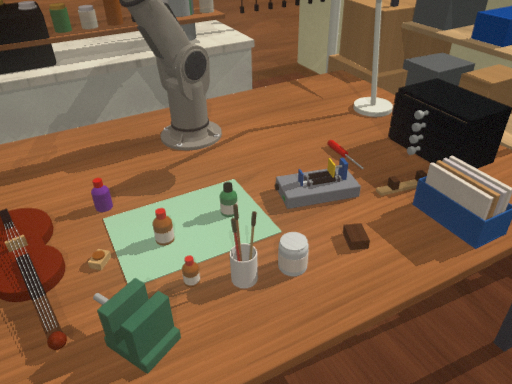

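View pics/top0.png

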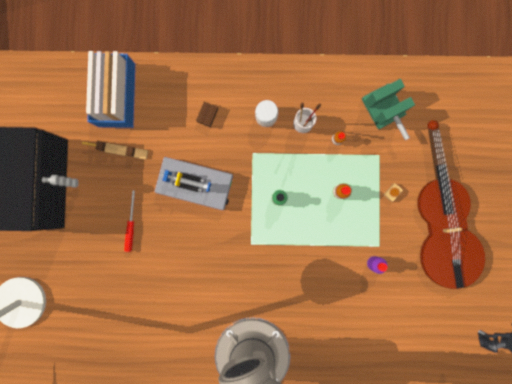

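The amber bottle is on the mat, at scene (163,227) and top (344,191). A smaller amber bottle at top (338,137) and a purple one at (377,264) are decoys. The roller is at top (194,184), with the yellow pad on its right in the scene view, at (333,167).

```bash
python3 - <<'E'
from h import *
for n,c in [('scene',(163,215)),('top',(344,191))]:
    z=np.load(n+'0.npz'); p,W=z['p'],z['W']; hsv=cv2.cvtColor(p,cv2.COLOR_BGR2HSV)
    H,S,V=[hsv[...,k] for k in range(3)]
    yy,xx=np.mgrid[:384,:512]
    near=(abs(xx-c[0])<16)&(abs(yy-c[1])<16)
    m=near&((H<5)|(H>174))&(S>180)&(V>90)
    Q=W[m]; print(n,'cap',m.sum(),np.nanmedian(Q,0),np.nanmin(Q,0),np.nanmax(Q,0), 'top z',np.nanpercentile(Q[:,2],90))
    top=Q[Q[:,2]>0.093]; print(' captop',len(top),top.mean(0) if len(top) else '')
    g=(abs(xx-(194 if n=='top' else 318))<60)&(abs(yy-(184 if n=='top' else 180))<45)
    bed=g&(abs(W[...,2]-.045)<.005)&(S<90)
    pts=np.float32(W[bed][:,:2]*1000); rc=cv2.minAreaRect(pts); print(' bed',len(pts),rc,np.median(W[bed][:,2]))
    for nm,lo,hi in [('yellow',20,35),('blue',105,130)]:
        mm=g&(H>=lo)&(H<=hi)&(S>120)&(V>60)&(W[...,2]>.05)
        k,l,st,ce=cv2.connectedComponentsWithStats(mm.astype(np.uint8))
        for j in range(1,k):
            if st[j,4]>5: Q=W[l==j]; print(' ',nm,st[j,4],ce[j].round(),np.nanmedian(Q,0).round(4),np.nanmax(Q[:,2]).round(4))
o=r.get_obs(); print(R.from_rotvec(o['orientation']).as_matrix().round(3))
p=np.load('scene0.npz')['p']; q=np.load('top0.npz')['p']
a=cv2.resize(p[140:215,265:370],(735,525),interpolation=cv2.INTER_CUBIC); cv2.imwrite('pics/crop1.png',a)
E
```

```text
scene cap 44 [ 0.53930873 -0.27920746  0.10158892] [ 0.52696954 -0.29104756  0.08593927] [ 0.55102259 -0.26988085  0.10423897] top z 0.10321342170378653
 captop 41 [ 0.53914464 -0.28009062  0.10126273]
 bed 1231 ((555.759033203125, 196.82015991210938), (229.79733276367188, 123.65861511230469), 76.49309539794922) 0.045454329534375115
  yellow 105 [331. 168.] [0.5684 0.2352 0.0892] 0.108
  blue 23 [344. 161.] [0.58  0.272 0.103] 0.1063
  blue 6 [301. 172.] [0.549  0.1414 0.0894] 0.0915
top cap 42 [ 0.53512019 -0.27960201  0.10190801] [ 0.52600059 -0.29016063  0.09256467] [ 0.54455198 -0.26799015  0.10693174] top z 0.10476985206479819
 captop 41 [ 0.53483193 -0.27938716  0.10186118]
 bed 1951 ((554.4732666015625, 199.17428588867188), (230.2638702392578, 119.81282043457031), 76.50008392333984) 0.045243023117499837
  yellow 66 [178. 179.] [0.5644 0.2381 0.0951] 0.1097
  blue 48 [166. 176.] [0.5719 0.2742 0.1002] 0.1067
  blue 13 [208. 187.] [0.5398 0.1443 0.087 ] 0.0921
[[ 0.971  0.238 -0.001]
 [ 0.238 -0.971  0.002]
 [-0.    -0.002 -1.   ]]
```

View pics/crop1.png

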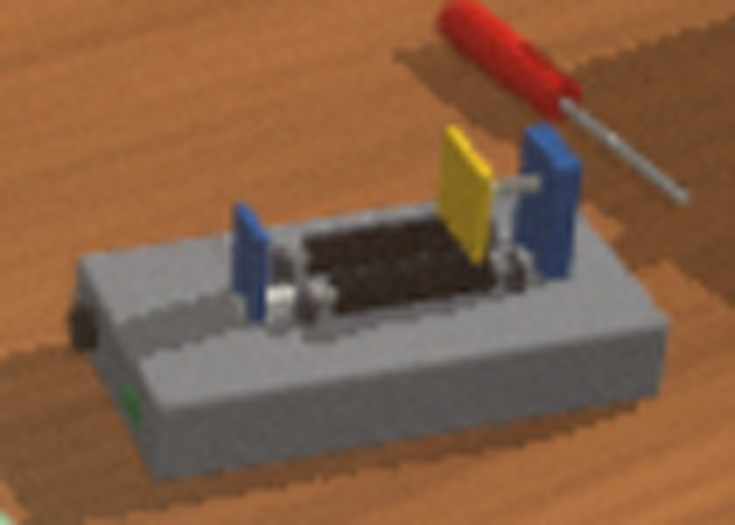

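Roller: centre (0.555, 0.198), +x axis at 76.5°, s ≈ -3 mm. Amber is at (0.537, -0.280). My plan is to grasp it from the side with the tool nearly horizontal, then swing the tool down so the bottle lies flat. I start by yawing the tool.

>>> {"fn": "servo_tool", "kwargs": {"commands": [[0,0,30,120,90,20,0.0],[0,0,30,120,90,20,0.0],[0,0,30,120,90,20,0.0],[0,0,30,120,90,20,0.0],[0,0,30,120,90,20,0.0]], "force": 40}}

```text
clock: 0.52
tcp_pos: [0.2881, -0.5608, 0.2521]
orientation: [-2.906, -1.194, -0.007]
contact_force: [0.7, -0.3, -0.4]
grip_width: 0.0855
gripper_force: 0.0
```

>>> {"fn": "servo_tool", "kwargs": {"commands": [[0,0,18,110,90,20,0.0],[0,0,18,110,90,20,0.0],[0,0,18,110,90,20,0.0],[0,0,18,110,90,20,0.0],[0,0,18,110,90,20,0.0]]}}

```text
clock: 0.93
tcp_pos: [0.3958, -0.4711, 0.2719]
orientation: [2.689, 1.624, 0.006]
contact_force: [0.3, 0.4, -0.0]
grip_width: 0.0856
gripper_force: 0.0
```

```bash
cat >> h.py <<'E'
def tgt(az,b,gp,back):
    """tool rotation and TCP: horizontal heading az (deg), dip b (deg) below horizontal, gp grasp point, back m behind"""
    a,b=np.radians([az,b]); d=np.array([np.cos(a),np.sin(a),0]); up=np.array([0,0,1.])
    z=d*np.cos(b)-up*np.sin(b); x=up*np.cos(b)+d*np.sin(b); M=np.stack([x,np.cross(z,x),z],1)
    return M,np.array(gp)+z*(0.019-back)
def delta(M,p):
    o=r.get_obs(); C=R.from_rotvec(o['orientation'])
    dr=(R.from_matrix(M)*C.inv()).as_rotvec(degrees=True)
    print('t',round(o['clock'],2),'turn',dr.round(1),'shift',((p-o['tcp_pos'])*1000).round(1),'tcp',o['tcp_pos'].round(4),'q',o['joints'].round(3),'F',np.round(o['contact_force'],1),'w',round(o['grip_width'],4),'g',round(o['gripper_force'],1))
E
python3 - <<'E'
from h import *
delta(*tgt(62,20,[.537,-.280,.043],.12))
E
```

```text
t 0.93 turn [ 61.8 -32.6  -0.1] shift [  96.6  107.3 -194.4] tcp [ 0.3958 -0.4711  0.2719] q [ 0.961  0.358 -0.246  1.645  0.09   1.149  0.208] F [ 0.3  0.4 -0. ] w 0.0856 g 0.0
```

>>> {"fn": "servo_tool", "kwargs": {"commands": [[31,-16,0,20,20,0,0.0],[31,-16,0,20,20,0,0.0],[31,-16,0,20,20,0,0.0],[31,-16,0,20,20,0,0.0],[31,-16,0,20,20,0,0.0]]}}

```text
clock: 1.35
tcp_pos: [0.4086, -0.4579, 0.2712]
orientation: [-2.342, -1.395, -0.735]
contact_force: [0.0, -0.2, -1.1]
grip_width: 0.0856
gripper_force: 0.0
```

>>> {"fn": "servo_tool", "kwargs": {"commands": [[31,-16,0,0,0,0,0.0],[31,-16,0,0,0,0,0.0],[31,-16,0,0,0,0,0.0],[31,-16,0,0,0,0,0.0],[31,-16,0,0,0,0,0.0]]}}

```text
clock: 1.77
tcp_pos: [0.4082, -0.4579, 0.2698]
orientation: [-1.867, -1.109, -1.294]
contact_force: [-0.4, 0.5, -0.6]
grip_width: 0.0852
gripper_force: 0.0
```

```bash
python3 - <<'E'
from h import *
delta(*tgt(62,20,[.537,-.280,.043],.12))
E
```

```text
t 1.77 turn [-0.5 -0.9 -0.1] shift [  84.2   94.1 -192.3] tcp [ 0.4082 -0.4579  0.2698] q [ 1.395  0.852 -0.432  1.364 -0.674  1.705  0.653] F [-0.4  0.5 -0.6] w 0.0852 g 0.0
```

>>> {"fn": "servo_tool", "kwargs": {"commands": [[0,0,0,70,80,-110,0.0],[0,0,0,70,80,-110,0.0],[0,0,0,70,80,-110,0.0],[0,0,0,70,80,-110,0.0],[0,0,0,70,80,-110,0.0]]}}

```text
clock: 2.18
tcp_pos: [0.4806, -0.37, 0.1569]
orientation: [-1.859, -1.111, -1.285]
contact_force: [0.3, -0.5, 0.1]
grip_width: 0.0852
gripper_force: 0.0
```

```bash
python3 - <<'E'
from h import *
delta(*tgt(62,20,[.537,-.280,.043],.12))
p,d,i,T=grab('wrist'); W=cloud(d,i,T); cv2.imwrite('pics/w1.png',p)
hsv=cv2.cvtColor(p,cv2.COLOR_BGR2HSV); H,S,V=cv2.split(hsv)
m=((H<6)|(H>174))&(S>170)&(V>80)
k,l,st,ce=cv2.connectedComponentsWithStats(m.astype(np.uint8))
for j in range(1,k):
    if st[j,4]>60:
        Q=W[l==j]; print(st[j],np.nanmedian(Q,0).round(4),np.nanmin(Q,0).round(3),np.nanmax(Q,0).round(3))
# amber body: circle fit on points 15..60mm high near bottle
mm=(W[...,2]>.012)&(W[...,2]<.06)&(np.hypot(W[...,0]-.537,W[...,1]+.28)<.04)
Q=W[mm]; 
from scipy.optimize import least_squares
s=least_squares(lambda c:np.hypot(Q[:,0]-c[0],Q[:,1]-c[1])-.025,[.537,-.28],loss='soft_l1',f_scale=.001); print('body',len(Q),s.x)
E
```

```text
t 2.18 turn [-0.7 -1.1 -0.7] shift [ 11.8   6.2 -79.3] tcp [ 0.4806 -0.37    0.1569] q [ 1.292  0.939 -0.461  1.522 -0.691  1.442  0.746] F [ 0.3 -0.5  0.1] w 0.0852 g 0.0
[366  60  24  62 256] [ 0.7699 -0.177   0.127 ] [ 0.766 -0.182  0.079] [ 0.775 -0.172  0.165]
[ 49  82  45  14 350] [0.3772 0.4003 0.0196] [ 0.33   0.393 -0.   ] [0.429 0.504 0.026]
[377 162  21  20 319] [ 0.7044 -0.2735  0.0741] [ 0.699 -0.281 -0.   ] [ 0.821 -0.188  0.078]
[250 195  27  18 402] [ 0.5354 -0.2812  0.1012] [ 0.523 -0.293  0.099] [ 0.548 -0.268  0.103]
body 1426 [ 0.5360269  -0.27970636]
```

View pics/w1.png

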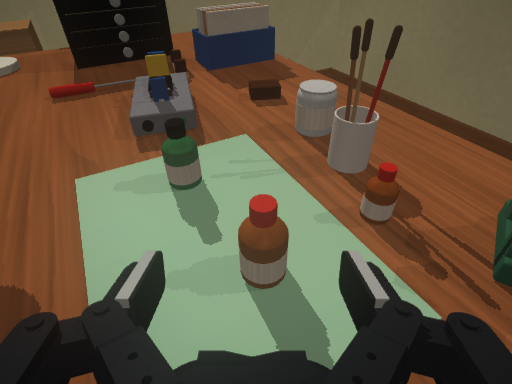

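The amber bottle sits between the fingers at (263,240), and its axis measures (0.536, -0.280), matching the other views. Next I move to the pre-grasp and then advance.

>>> {"fn": "servo_tool", "kwargs": {"commands": [[-0.7,-1,-0.7,11,6,-79,0.0],[-0.7,-1,-0.7,11,6,-79,0.0],[-0.7,-1,-0.7,11,6,-79,0.0],[-0.7,-1,-0.7,11,6,-79,0.0]]}}

```text
clock: 2.57
tcp_pos: [0.49, -0.3704, 0.0813]
orientation: [-1.878, -1.121, -1.309]
contact_force: [0.2, -0.0, 0.6]
grip_width: 0.0855
gripper_force: 0.0
```

```bash
python3 - <<'E'
from h import *
delta(*tgt(62,20,[.536,-.280,.043],.0))
E
```

```text
t 2.57 turn [ 0.3 -0.   0.4] shift [ 54.4 106.2 -44.8] tcp [ 0.49   -0.3704  0.0813] q [ 1.279  1.042 -0.448  1.515 -0.68   1.354  0.829] F [ 0.2 -0.   0.6] w 0.0855 g 0.0
```

>>> {"fn": "servo_tool", "kwargs": {"commands": [[0,0,0,14,27,-11,0.0],[0,0,0,27,53,-22,0.0],[0,0,0,41,80,-33,0.0],[0,0,0,54,106,-44,0.0],[0,0,0,54,106,-44,0.0]]}}

```text
clock: 2.98
tcp_pos: [0.5473, -0.2582, 0.0414]
orientation: [-1.869, -1.129, -1.311]
contact_force: [0.0, 0.9, 0.2]
grip_width: 0.0853
gripper_force: 0.0
```

```bash
python3 - <<'E'
from h import *
delta(*tgt(62,20,[.536,-.280,.043],.0))
p,d,i,T=grab('wrist'); cv2.imwrite('pics/w2.png',p)
E
```

```text
t 2.98 turn [ 0.3  0.3 -0. ] shift [-2.9 -6.1 -4.9] tcp [ 0.5473 -0.2582  0.0414] q [ 1.187  1.071 -0.518  1.661 -0.756  1.127  0.889] F [0.  0.9 0.2] w 0.0853 g 0.0
```

View pics/w2.png

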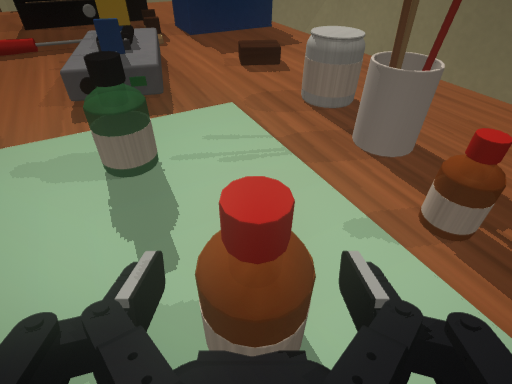

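The bottle is centred at column 258 between the open fingers. I'll correct by a few millimetres and close.

>>> {"fn": "servo_tool", "kwargs": {"commands": [[0,0,0,-3,-5,-4,0.0],[0,0,0,-3,-5,-4,0.3],[0,0,0,-3,-5,-4,0.6],[0,0,0,-3,-5,-4,1.0],[0,0,0,-3,-5,-4,1.0]], "force": 40}}

```text
clock: 3.45
tcp_pos: [0.5424, -0.2704, 0.0348]
orientation: [-1.88, -1.126, -1.312]
contact_force: [-1.1, -1.9, 1.5]
grip_width: 0.0486
gripper_force: 41.8
```

>>> {"fn": "servo_tool", "kwargs": {"commands": [[0,0,0,0,0,0,1.0],[0,0,0,0,0,0,1.0],[0,0,0,0,0,0,1.0],[0,0,0,0,0,0,1.0]]}}

```text
clock: 3.78
tcp_pos: [0.5427, -0.2694, 0.0348]
orientation: [-1.879, -1.126, -1.312]
contact_force: [-2.0, -5.0, 5.2]
grip_width: 0.0487
gripper_force: 41.8
```

```bash
python3 - <<'E'
from h import *
delta(*tgt(62,20,[.536,-.280,.043],.0))
E
```

```text
t 3.78 turn [0.5 0.1 0.4] shift [1.7 5.2 1.7] tcp [ 0.5427 -0.2694  0.0348] q [ 1.194  1.079 -0.507  1.648 -0.749  1.135  0.892] F [-2.  -5.   5.2] w 0.0487 g 41.8
```

>>> {"fn": "servo_tool", "kwargs": {"commands": [[0,0,0,0,0,20,1.0],[0,0,0,0,0,60,1.0],[0,0,0,0,0,100,1.0],[0,0,0,0,0,140,1.0],[0,0,0,0,0,170,1.0]]}}

```text
clock: 4.2
tcp_pos: [0.5424, -0.2676, 0.2064]
orientation: [-1.877, -1.128, -1.309]
contact_force: [0.2, -0.5, -1.2]
grip_width: 0.0487
gripper_force: 41.5
```

>>> {"fn": "servo_tool", "kwargs": {"commands": [[-31,16,0,0,0,50,1.0],[-31,16,0,0,0,50,1.0],[-31,16,0,0,0,50,1.0],[-31,16,0,0,0,50,1.0],[-31,16,0,0,0,50,1.0]]}}

```text
clock: 4.62
tcp_pos: [0.5422, -0.2684, 0.2549]
orientation: [-2.354, -1.425, -0.74]
contact_force: [-0.7, -0.3, -2.3]
grip_width: 0.049
gripper_force: 41.4
```

>>> {"fn": "servo_tool", "kwargs": {"commands": [[-31,16,0,0,0,0,1.0],[-31,16,0,0,0,0,1.0],[-31,16,0,0,0,0,1.0],[-31,16,0,0,0,0,1.0],[-31,16,0,0,0,0,1.0]]}}

```text
clock: 5.03
tcp_pos: [0.5425, -0.2674, 0.2547]
orientation: [2.663, 1.625, 0.005]
contact_force: [-0.3, 1.2, -2.2]
grip_width: 0.0485
gripper_force: 41.6
```

```bash
python3 - <<'E'
from h import *
delta(*tgt(62,90,[.555,.198,.25],.0))
p,d,i,T=grab('scene'); cv2.imwrite('pics/s3.png',p)
E
```

```text
t 5.03 turn [ 1.   0.8 -0.8] shift [ 12.5 465.4 -23.7] tcp [ 0.5425 -0.2674  0.2547] q [ 0.558  0.346 -0.267  1.705  0.115  1.087 -0.222] F [-0.3  1.2 -2.2] w 0.0485 g 41.6
```

View pics/s3.png

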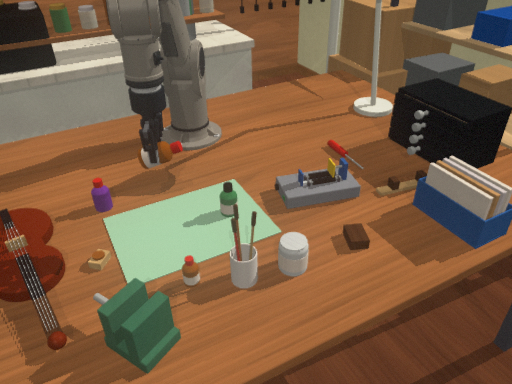

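The bottle is firmly held, seen at (153,155). Next I traverse to the roller while yawing +194°.

>>> {"fn": "servo_tool", "kwargs": {"commands": [[0,0,35,0,75,0,1.0],[0,0,35,0,75,0,1.0],[0,0,35,0,75,0,1.0],[0,0,35,0,75,0,1.0],[0,0,35,0,75,0,1.0]]}}

```text
clock: 5.5
tcp_pos: [0.5413, -0.1921, 0.253]
orientation: [2.05, 2.365, 0.019]
contact_force: [0.2, -0.4, -2.0]
grip_width: 0.0488
gripper_force: 41.8
```

>>> {"fn": "servo_tool", "kwargs": {"commands": [[0,0,35,0,75,0,1.0],[0,0,35,0,75,0,1.0],[0,0,35,0,75,0,1.0],[0,0,35,0,75,0,1.0],[0,0,35,0,75,0,1.0]]}}

```text
clock: 5.92
tcp_pos: [0.5412, -0.1174, 0.253]
orientation: [1.246, 2.876, 0.026]
contact_force: [-0.5, 0.2, -2.3]
grip_width: 0.0487
gripper_force: 41.8
```

>>> {"fn": "servo_tool", "kwargs": {"commands": [[0,0,35,0,75,0,1.0],[0,0,35,0,75,0,1.0],[0,0,35,0,75,0,1.0],[0,0,35,0,75,0,1.0],[0,0,35,0,75,0,1.0]]}}

```text
clock: 6.33
tcp_pos: [0.5411, -0.0426, 0.2531]
orientation: [0.324, 3.123, 0.031]
contact_force: [0.3, -0.2, -2.1]
grip_width: 0.0489
gripper_force: 42.0
```

>>> {"fn": "servo_tool", "kwargs": {"commands": [[0,0,35,0,75,0,1.0],[0,0,35,0,75,0,1.0],[0,0,35,0,75,0,1.0],[0,0,35,0,75,0,1.0],[0,0,35,0,75,0,1.0]]}}

```text
clock: 6.75
tcp_pos: [0.541, 0.0322, 0.2531]
orientation: [0.63, -3.074, -0.032]
contact_force: [-0.8, -0.1, -1.4]
grip_width: 0.0487
gripper_force: 42.2
```

>>> {"fn": "servo_tool", "kwargs": {"commands": [[0,0,35,0,75,0,1.0],[0,0,35,0,75,0,1.0],[0,0,35,0,75,0,1.0],[0,0,35,0,75,0,1.0],[0,0,35,0,75,0,1.0]]}}

```text
clock: 7.17
tcp_pos: [0.5409, 0.1071, 0.2531]
orientation: [1.523, -2.738, -0.031]
contact_force: [0.5, -0.3, -1.2]
grip_width: 0.0486
gripper_force: 42.3
```

```bash
cat >> h.py <<'E'
ROL=np.array([.555,.198,0]); RX=np.array([np.cos(np.radians(76.5)),np.sin(np.radians(76.5)),0]); RY=np.array([-RX[1],RX[0],0])
# bottle in tool, from the grasp readings
Mg=R.from_rotvec([-1.879,-1.126,-1.312]).as_matrix()
BASE=Mg.T@(np.array([.536,-.280,.003])-np.array([.5427,-.2694,.0348])); AX=Mg.T@np.array([0,0,1.])
BASE[1]=0; AX[1]=0; AX/=np.linalg.norm(AX)
def final(x,z):
    """tool pose with bottle base at roller (x,0,z), level"""
    u=-RX; Y=None
    B0=np.stack([AX,[0,1,0],np.cross(AX,[0,1,0])],1)
    # tool x about = u when down -> tool y = z x u = (-up) x u
    y=np.cross([0,0,-1.],u); W0=np.stack([u,y,np.cross(u,y)],1)
    M=W0@B0.T; b=ROL+RX*x+np.array([0,0,z]); return M,b-M@BASE
def bottle():
    o=r.get_obs(); M=R.from_rotvec(o['orientation']).as_matrix(); b=o['tcp_pos']+M@BASE-ROL; a=M@AX
    print('base in roller',(np.array([b@RX,b@RY,b[2]])*1000).round(1),'axis',np.array([a@RX,a@RY,a[2]]).round(3))
E
python3 - <<'E'
from h import *
print(BASE,AX); M,p=final(.025,.115); print(M.round(2)); delta(M,p); bottle()
E
```

```text
[-0.03416027  0.         -0.00065426] [ 0.93738613  0.         -0.3482919 ]
[[-0.22 -0.97  0.08]
 [-0.91  0.23  0.34]
 [-0.35  0.   -0.94]]
t 7.17 turn [18.3 -9.  17.9] shift [  12.5   84.3 -150.6] tcp [0.5409 0.1071 0.2531] q [ 0.466  0.423 -0.983  1.77   0.359  1.162  1.96 ] F [ 0.5 -0.3 -1.2] w 0.0486 g 42.3
base in roller [-59.3 -18.3 253.9] axis [-0.893  0.288  0.346]
```

>>> {"fn": "servo_tool", "kwargs": {"commands": [[18.3,-9,17.9,10,74,-90,1.0],[18.3,-9,17.9,10,74,-90,1.0],[18.3,-9,17.9,10,74,-90,1.0],[18.3,-9,17.9,10,74,-90,1.0],[18.3,-9,17.9,10,74,-90,1.0]]}}

```text
clock: 7.58
tcp_pos: [0.5495, 0.1768, 0.1598]
orientation: [-1.75, 2.246, 0.325]
contact_force: [-0.1, -1.2, -1.5]
grip_width: 0.0487
gripper_force: 42.8
```

```bash
python3 - <<'E'
from h import *
delta(*final(.015,.112)); bottle()
p,d,i,T=grab('wrist'); W=cloud(d,i,T); p2,d2,i2,T2=grab('scene'); W2=cloud(d2,i2,T2)
cv2.imwrite('pics/w4.png',np.hstack([cv2.resize(p,(400,300)),cv2.resize(p2[110:215,265:405],(400,300),interpolation=cv2.INTER_CUBIC)]))
for n,P,W in [('w',p,W),('s',p2,W2)]:
    H,S,V=cv2.split(cv2.cvtColor(P,cv2.COLOR_BGR2HSV)); X=(W-ROL); rx,ry,z=X@RX,X@RY,X[...,2]
    reg=(abs(rx)<.2)&(abs(ry)<.08)&(z>.05)
    for nm,m in [('red',((H<6)|(H>174))&(S>160)),('amber',(H>5)&(H<16)&(S>150)&(z>.12)),('blue',(H>105)&(H<130)&(S>120)),('yel',(H>20)&(H<35)&(S>120))]:
        m=m&reg
        if m.sum()>8: 
            Q=np.stack([rx[m],ry[m],z[m]],1)*1000; print(n,nm,m.sum(),np.percentile(Q,[3,50,97],axis=0).round(1).tolist())
E
```

```text
t 7.58 turn [-0.1 -0.4  0.6] shift [  1.6   4.9 -60.3] tcp [0.5495 0.1768 0.1598] q [ 0.608  0.609 -1.122  1.939  0.381  0.724  2.257] F [-0.1 -1.2 -1.5] w 0.0487 g 42.8
base in roller [  9.8   0.  172.4] axis [-1.     0.01  -0.001]
w red 4781 [[-87.9, -9.3, 162.7], [-85.3, 1.9, 179.7], [-69.0, 13.1, 184.1]]
w amber 9302 [[-62.8, -19.4, 169.0], [-54.0, 1.2, 188.0], [4.9, 22.2, 195.7]]
w blue 1371 [[-57.2, -11.8, 52.0], [-56.6, 1.8, 77.9], [-51.8, 15.0, 90.0]]
s red 67 [[-88.0, -13.2, 166.2], [-79.6, -8.7, 179.2], [-69.4, 2.3, 186.5]]
s amber 225 [[-86.7, -26.0, 157.8], [-51.1, -15.2, 181.9], [9.0, 10.7, 202.0]]
s blue 41 [[-57.7, -18.9, 63.9], [77.5, -9.2, 101.8], [84.3, 8.8, 105.5]]
s yel 100 [[36.4, -20.7, 65.3], [38.6, -4.4, 87.7], [43.7, 18.1, 107.9]]
```

View pics/w4.png

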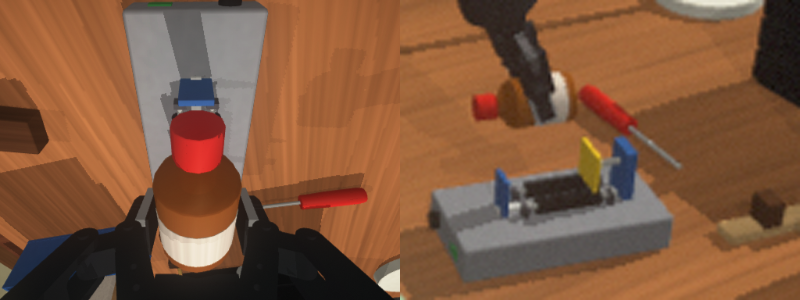

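The bottle is level and in line with the bed: cap centre at y ≈ 2, stop centre at y ≈ 1.7, s ≈ -2. I'll lower it to just above the stop and feel for the pad.

>>> {"fn": "servo_tool", "kwargs": {"commands": [[-0.1,-0.4,0.6,1.5,5,-25,1.0],[-0.1,-0.4,0.6,1.5,5,-45,1.0],[-0.1,-0.4,0.6,1.5,5,-64,1.0],[-0.1,-0.4,0.6,1.5,5,-64,1.0],[-0.1,-0.4,0.6,1.5,5,-64,1.0]], "force": 60}}

```text
clock: 8.1
tcp_pos: [0.5538, 0.1861, 0.101]
orientation: [-1.762, 2.23, 0.309]
contact_force: [-0.0, 0.6, -1.4]
grip_width: 0.0479
gripper_force: 65.5
```

>>> {"fn": "servo_tool", "kwargs": {"commands": [[0,0,0,1.5,6,0,1.0],[0,0,0,3,12,0,1.0],[0,0,0,4,17,0,1.0],[0,0,0,4,17,0,1.0],[0,0,0,4,17,0,1.0]]}}

```text
clock: 8.52
tcp_pos: [0.5581, 0.2029, 0.101]
orientation: [-1.761, 2.229, 0.309]
contact_force: [-0.2, 0.0, -2.0]
grip_width: 0.0479
gripper_force: 65.9
```

```bash
python3 - <<'E'
from h import *
delta(*final(.040,.108)); bottle(); print('Frx',r.get_obs()['contact_force']@RX)
E
```

```text
t 8.52 turn [ 0.   0.5 -0. ] shift [-1.2  3.1 -5.5] tcp [0.5581 0.2029 0.101 ] q [ 0.47   0.675 -1.006  1.96   0.481  0.603  2.176] F [-0.2  0.  -2. ] w 0.0479 g 65.9
base in roller [ 37.3  -1.8 113.5] axis [-1.    -0.001 -0.001]
Frx 0.0020346395765397027
```

>>> {"fn": "servo_tool", "kwargs": {"commands": [[0,0,0,-2,0.5,-5,1.0],[0,0,0,-2,0.5,-5,1.0],[0,0,0,-2,0.5,-5,1.0]]}}

```text
clock: 8.77
tcp_pos: [0.5552, 0.2026, 0.0948]
orientation: [-1.761, 2.231, 0.31]
contact_force: [1.0, 0.5, -2.2]
grip_width: 0.0478
gripper_force: 65.9
```

>>> {"fn": "servo_tool", "kwargs": {"commands": [[0,0,0,0.35,1.5,0,1.0],[0,0,0,0.7,3,0,1.0],[0,0,0,0.7,3,0,1.0]]}}

```text
clock: 9.02
tcp_pos: [0.5563, 0.2051, 0.095]
orientation: [-1.761, 2.231, 0.308]
contact_force: [-2.3, -6.2, 0.0]
grip_width: 0.048
gripper_force: 65.9
```

>>> {"fn": "servo_tool", "kwargs": {"commands": [[0,0,0,0.35,1.5,0,1.0],[0,0,0,0.7,3,0,1.0],[0,0,0,0.7,3,0,1.0]]}}

```text
clock: 9.27
tcp_pos: [0.5571, 0.2076, 0.0949]
orientation: [-1.761, 2.232, 0.308]
contact_force: [-2.0, -5.7, 2.0]
grip_width: 0.0481
gripper_force: 66.0
```

>>> {"fn": "servo_tool", "kwargs": {"commands": [[0,0,0,0.35,1.5,0,1.0],[0,0,0,0.7,3,0,1.0],[0,0,0,0.7,3,0,1.0]]}}

```text
clock: 9.52
tcp_pos: [0.5577, 0.2103, 0.0947]
orientation: [-1.762, 2.232, 0.308]
contact_force: [-2.7, -5.8, 1.5]
grip_width: 0.048
gripper_force: 66.1
```

```bash
python3 - <<'E'
from h import *
delta(*final(.050,.106)); bottle(); print('Frx',r.get_obs()['contact_force']@RX)
E
```

```text
t 9.52 turn [0.2 0.3 0. ] shift [ 1.6  5.4 -1.2] tcp [0.5577 0.2103 0.0947] q [ 0.442  0.68  -0.989  1.96   0.491  0.593  2.155] F [-2.7 -5.8  1.5] w 0.048 g 66.1
base in roller [ 44.4   0.3 107.2] axis [-1.     0.     0.002]
Frx -6.288832226992026
```

Contact with the pad is at about x = 38 (s ≈ -3), with 6 N now. I push on to about 13 mm of compression.

>>> {"fn": "servo_tool", "kwargs": {"commands": [[0,0,0,0.5,2,0,1.0],[0,0,0,1,4,0,1.0],[0,0,0,1.6,6.5,0,1.0],[0,0,0,1.6,6.5,0,1.0],[0,0,0,1.6,6.5,0,1.0]]}}

```text
clock: 9.93
tcp_pos: [0.5592, 0.216, 0.0945]
orientation: [-1.762, 2.234, 0.307]
contact_force: [-4.4, -9.0, 2.5]
grip_width: 0.0482
gripper_force: 66.3
```

```bash
python3 - <<'E'
from h import *
delta(*final(.051,.085)); bottle(); print('Frx',r.get_obs()['contact_force']@RX)
p,d,i,T=grab('wrist'); W=cloud(d,i,T); p2,d2,i2,T2=grab('scene'); W2=cloud(d2,i2,T2)
cv2.imwrite('pics/w5.png',np.hstack([cv2.resize(p[40:300,100:400],(400,346)),cv2.resize(p2[110:215,265:385],(400,346),interpolation=cv2.INTER_CUBIC)]))
for n,P,W in [('w',p,W),('s',p2,W2)]:
    H,S,V=cv2.split(cv2.cvtColor(P,cv2.COLOR_BGR2HSV)); X=(W-ROL); rx,ry,z=X@RX,X@RY,X[...,2]
    reg=(abs(rx)<.2)&(abs(ry)<.08)&(z>.05)
    for nm,m in [('red',((H<6)|(H>174))&(S>160)),('blue',(H>105)&(H<130)&(S>120)),('yel',(H>20)&(H<35)&(S>120))]:
        m=m&reg
        if m.sum()>8: 
            Q=np.stack([rx[m],ry[m],z[m]],1)*1000; print(n,nm,m.sum(),np.percentile(Q,[3,50,97],axis=0).round(1).tolist())
E
```

```text
t 9.93 turn [0.3 0.3 0. ] shift [  0.3   0.7 -22. ] tcp [0.5592 0.216  0.0945] q [ 0.427  0.681 -0.983  1.954  0.493  0.593  2.144] F [-4.4 -9.   2.5] w 0.0482 g 66.3
base in roller [ 50.3   0.2 106.9] axis [-1.     0.001  0.003]
Frx -9.748954215433278
w red 4779 [[-47.4, -10.1, 97.4], [-44.6, 1.2, 114.3], [-28.5, 12.5, 118.6]]
w blue 3358 [[-57.1, -12.4, 52.6], [-56.5, 1.4, 80.6], [-51.6, 15.2, 89.9]]
s red 64 [[-48.5, -14.1, 98.8], [-41.1, -7.0, 111.7], [-29.9, 2.1, 119.4]]
s blue 52 [[-55.8, -19.3, 66.9], [79.2, -13.6, 96.0], [84.9, 13.5, 105.5]]
s yel 38 [[48.3, -20.9, 55.0], [51.4, -18.3, 76.1], [59.1, 12.1, 103.5]]
```

View pics/w5.png

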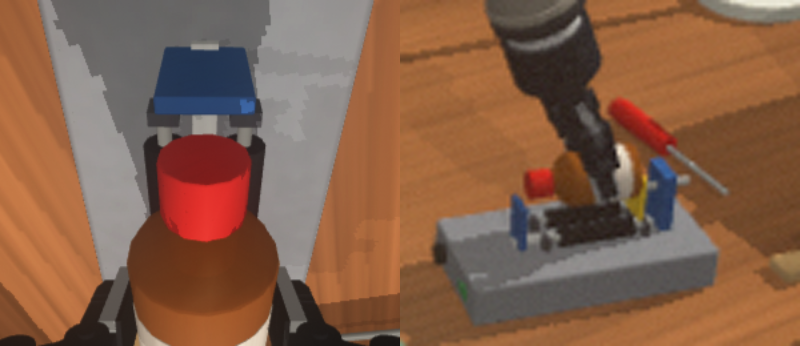

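The cap end is at x ≈ -47.5 and the stop's inner face at about -51, so there is about 4 mm of clearance. The spring reads 9.7 N, i.e. about 12 mm in. I lower gently.

>>> {"fn": "servo_tool", "kwargs": {"commands": [[0,0,0,0,0,-5,1.0],[0,0,0,0,0,-10,1.0],[0,0,0,0,0,-15,1.0],[0,0,0,0,0,-18,1.0],[0,0,0,0,0,-18,1.0]]}}

```text
clock: 10.45
tcp_pos: [0.5594, 0.2153, 0.0759]
orientation: [-1.761, 2.235, 0.306]
contact_force: [-0.9, -8.9, -0.7]
grip_width: 0.0478
gripper_force: 66.3
```

```bash
python3 - <<'E'
from h import *
delta(*final(.051,.085)); bottle(); print('Frx',r.get_obs()['contact_force']@RX)
E
```

```text
t 10.45 turn [0.3 0.3 0.1] shift [ 0.1  1.4 -3.4] tcp [0.5594 0.2153 0.0759] q [ 0.405  0.702 -0.952  1.963  0.518  0.56   2.131] F [-0.9 -8.9 -0.7] w 0.0478 g 66.3
base in roller [49.7 -0.2 88.2] axis [-1.     0.002  0.004]
Frx -8.88114688665882
```

>>> {"fn": "servo_tool", "kwargs": {"commands": [[0,0,0,0,0.5,-1,1.0],[0,0,0,0,0.5,-2,1.0],[0,0,0,0,0.5,-2,1.0]]}}

```text
clock: 10.7
tcp_pos: [0.5596, 0.2162, 0.0746]
orientation: [-1.761, 2.234, 0.306]
contact_force: [-1.7, -8.7, 1.7]
grip_width: 0.0483
gripper_force: 66.6
```

>>> {"fn": "servo_tool", "kwargs": {"commands": [[0,0,0,0,0,-0.5,1.0],[0,0,0,0,0,-1,1.0],[0,0,0,0,0,-1,1.0]]}}

```text
clock: 10.95
tcp_pos: [0.5597, 0.2163, 0.0745]
orientation: [-1.761, 2.234, 0.305]
contact_force: [-6.1, -12.0, 12.4]
grip_width: 0.0481
gripper_force: 68.0
```

```bash
python3 - <<'E'
from h import *
delta(*final(.047,.085)); bottle(); print('Frx',r.get_obs()['contact_force']@RX)
E
```

```text
t 10.95 turn [0.3 0.4 0.1] shift [-1.2 -3.5 -2. ] tcp [0.5597 0.2163 0.0745] q [ 0.401  0.703 -0.948  1.964  0.521  0.556  2.128] F [ -6.1 -12.   12.4] w 0.0481 g 68.0
base in roller [50.7 -0.3 86.9] axis [-1.     0.001  0.003]
Frx -13.050988905241514
```

The bottle is on the rollers, with Fz up 12 N. I'll ease off and slide back until the cap meets the stop.

>>> {"fn": "servo_tool", "kwargs": {"commands": [[0,0,0,-0.7,0.2,0.7,1.0],[0,0,0,-1,-1,0.7,1.0],[0,0,0,-1.3,-2.3,0.7,1.0],[0,0,0,-1.3,-2.3,0.7,1.0]]}}

```text
clock: 11.28
tcp_pos: [0.559, 0.2139, 0.0745]
orientation: [-1.759, 2.233, 0.306]
contact_force: [-0.6, -8.8, 1.8]
grip_width: 0.0479
gripper_force: 66.1
```

>>> {"fn": "servo_tool", "kwargs": {"commands": [[0,0,0,-0.2,-0.8,0,1.0],[0,0,0,-0.4,-1.6,0,1.0],[0,0,0,-0.4,-1.6,0,1.0]]}}

```text
clock: 11.53
tcp_pos: [0.5587, 0.2125, 0.0746]
orientation: [-1.759, 2.233, 0.306]
contact_force: [-0.1, -8.2, 1.3]
grip_width: 0.0483
gripper_force: 66.1
```

```bash
python3 - <<'E'
from h import *
delta(*final(.046,.085)); bottle(); F=r.get_obs()['contact_force'];print('Frx',F@RX,F@RY)
E
```

```text
t 11.53 turn [0.2 0.4 0.1] shift [-0.4 -0.7 -2.1] tcp [0.5587 0.2125 0.0746] q [ 0.411  0.702 -0.952  1.968  0.52   0.554  2.134] F [-0.1 -8.2  1.3] w 0.0483 g 66.1
base in roller [46.8 -0.2 87. ] axis [-1.     0.002  0.002]
Frx -8.003094087629982 -1.7911411266776076
```

>>> {"fn": "servo_tool", "kwargs": {"commands": [[0,0,0,-0.2,-0.8,-0.3,1.0],[0,0,0,-0.2,-0.8,-0.3,1.0],[0,0,0,-0.2,-0.8,-0.3,1.0]]}}

```text
clock: 11.78
tcp_pos: [0.5587, 0.2123, 0.0746]
orientation: [-1.759, 2.232, 0.306]
contact_force: [0.9, -6.2, 0.9]
grip_width: 0.0482
gripper_force: 66.1
```

>>> {"fn": "servo_tool", "kwargs": {"commands": [[0,0,0,-0.2,-0.8,-0.3,1.0],[0,0,0,-0.2,-0.8,-0.3,1.0],[0,0,0,-0.2,-0.8,-0.3,1.0]]}}

```text
clock: 12.03
tcp_pos: [0.5586, 0.2123, 0.0746]
orientation: [-1.759, 2.231, 0.307]
contact_force: [2.5, -5.4, -0.5]
grip_width: 0.0482
gripper_force: 66.1
```

```bash
python3 - <<'E'
from h import *
delta(*final(.046,.085)); bottle(); F=r.get_obs()['contact_force'];print('Frx',F@RX,F@RY)
E
```

```text
t 12.03 turn [0.1 0.5 0.1] shift [-0.3 -0.5 -2.1] tcp [0.5586 0.2123 0.0746] q [ 0.413  0.702 -0.953  1.97   0.52   0.552  2.136] F [ 2.5 -5.4 -0.5] w 0.0482 g 66.1
base in roller [46.6 -0.1 87.1] axis [-1.     0.001 -0.   ]
Frx -4.656396413840882 -3.6662820794432
```

>>> {"fn": "servo_tool", "kwargs": {"commands": [[0,0,0,0.6,-0.7,-0.8,1.0],[0,0,0,0.6,-0.7,-0.8,1.0],[0,0,0,0.6,-0.7,-0.8,1.0]], "force": 20}}

```text
clock: 12.28
tcp_pos: [0.5587, 0.2123, 0.0745]
orientation: [-1.76, 2.23, 0.308]
contact_force: [-2.5, -6.2, 8.5]
grip_width: 0.0485
gripper_force: 67.3
```

```bash
python3 - <<'E'
from h import *
delta(*final(.046,.085)); bottle(); F=r.get_obs()['contact_force'];print('Frx',F@RX,F@RY)
E
```

```text
t 12.28 turn [0.1 0.5 0. ] shift [-0.4 -0.5 -2. ] tcp [0.5587 0.2123 0.0745] q [ 0.414  0.703 -0.954  1.969  0.52   0.552  2.137] F [-2.5 -6.2  8.5] w 0.0485 g 67.3
base in roller [46.6 -0.2 87. ] axis [-1.     0.    -0.001]
Frx -6.592782121820401 0.960142579692636
```

It is seated on the rollers. Opening gradually.

>>> {"fn": "servo_tool", "kwargs": {"commands": [[0,0,0,0,0,0.4,0.4],[0,0,0,0,0,0.4,0.38],[0,0,0,0,0,0.4,0.35],[0,0,0,0,0,0.4,0.32],[0,0,0,0,0,0.4,0.28]]}}

```text
clock: 12.7
tcp_pos: [0.5579, 0.2131, 0.0741]
orientation: [-1.761, 2.229, 0.31]
contact_force: [-0.8, 0.5, 0.2]
grip_width: 0.0613
gripper_force: 0.0
```

>>> {"fn": "servo_tool", "kwargs": {"commands": [[0,0,0,0,0,0,0.2],[0,0,0,0,0,0,0.1],[0,0,0,0,0,0,0.0],[0,0,0,0,0,0,0.0],[0,0,0,0,0,0,0.0]]}}

```text
clock: 13.12
tcp_pos: [0.558, 0.2126, 0.074]
orientation: [-1.761, 2.23, 0.309]
contact_force: [-0.3, 0.4, 0.4]
grip_width: 0.0855
gripper_force: 0.0
```

```bash
python3 - <<'E'
from h import *
delta(*final(.046,.085)); M=R.from_rotvec(r.get_obs()['orientation']).as_matrix(); print(M.round(3))
p,d,i,T=grab('wrist'); W=cloud(d,i,T); cv2.imwrite('pics/w6.png',p)
for n,P,W in [('w',p,W)]:
    H,S,V=cv2.split(cv2.cvtColor(P,cv2.COLOR_BGR2HSV)); X=(W-ROL); rx,ry,z=X@RX,X@RY,X[...,2]
    reg=(abs(rx)<.2)&(abs(ry)<.08)&(z>.05)
    for nm,m in [('red',((H<6)|(H>174))&(S>160)),('blue',(H>105)&(H<130)&(S>120))]:
        m=m&reg; Q=np.stack([rx[m],ry[m],z[m]],1)*1000; print(n,nm,m.sum(),np.percentile(Q,[3,50,97],axis=0).round(1).tolist())
E
```

```text
t 13.12 turn [ 0.   0.4 -0. ] shift [ 0.3 -0.8 -1.5] tcp [0.558  0.2126 0.074 ] q [ 0.414  0.704 -0.954  1.97   0.52   0.552  2.137] F [-0.3  0.4  0.4] w 0.0855 g 0.0
[[-0.216 -0.972  0.088]
 [-0.912  0.233  0.338]
 [-0.349 -0.007 -0.937]]
w red 3675 [[-51.1, -10.4, 88.7], [-44.4, 1.1, 96.0], [-31.3, 12.8, 98.7]]
w blue 4705 [[-57.2, -12.2, 52.2], [-56.6, 1.6, 78.9], [-51.9, 15.2, 89.8]]
```

View pics/w6.png

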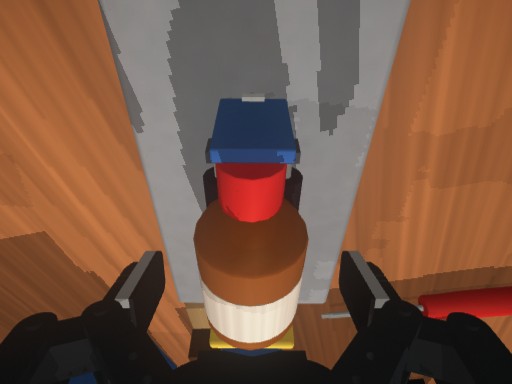

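The cap is down behind the blue stop (cap top z = 98.7, as expected), and the label and yellow pad show at the base end. Withdrawing along the tool axis.

>>> {"fn": "servo_tool", "kwargs": {"commands": [[0,0,0,-1,-5,14,0.0],[0,0,0,-3,-11,30,0.0],[0,0,0,-6,-22,60,0.0],[0,0,0,-9,-34,94,0.0],[0,0,0,-12,-47,130,0.0]]}}

```text
clock: 13.58
tcp_pos: [0.5449, 0.1655, 0.2047]
orientation: [-1.763, 2.23, 0.311]
contact_force: [1.8, -0.3, 0.1]
grip_width: 0.0855
gripper_force: 0.0
```

>>> {"fn": "servo_tool", "kwargs": {"commands": [[0,0,0,0,-30,40,0.0],[0,0,0,0,-60,60,0.0],[0,0,0,0,-60,60,0.0],[0,0,0,0,-60,60,0.0],[0,0,0,0,-60,60,0.0]]}}

```text
clock: 14.0
tcp_pos: [0.5457, 0.1054, 0.2637]
orientation: [-1.76, 2.231, 0.309]
contact_force: [-0.9, 0.1, 0.3]
grip_width: 0.0855
gripper_force: 0.0
```

```bash
python3 - <<'E'
from h import *
delta(*final(.046,.085))
p,d,i,T=grab('wrist'); p2,d2,i2,T2=grab('scene')
cv2.imwrite('pics/e.png',np.hstack([cv2.resize(p,(400,300)),cv2.resize(p2,(400,300))]))
E
```

```text
t 14.0 turn [0.1 0.4 0. ] shift [  12.6  106.4 -191.2] tcp [0.5457 0.1054 0.2637] q [ 0.89   0.511 -1.307  1.858  0.243  0.94   2.454] F [-0.9  0.1  0.3] w 0.0855 g 0.0
```

View pics/e.png

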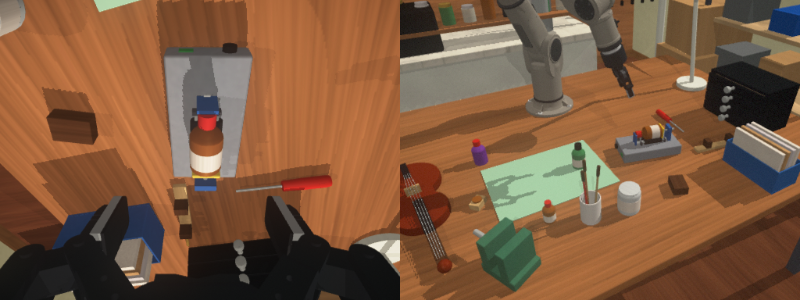

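The bottle lies on the rollers at (207,145) in the left view, held between stop and pad. The arm is clear and everything else is in place.

```bash
python3 -c "from bench import r; print(r.hand_in())"
```

```text
the job is handed in; nothing more can be done
None
```

The amber bottle is on the bottle roller, lying on both rollers with its base pushing the yellow pad back and its cap down behind the blue stop; the job was handed in at about 14 s with the arm clear and nothing else on the bench moved.

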